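Hang the parts basket on the dryer and hold its run key turned

ROBOT

A 7-joint arm with a two-finger parallel gripper is mounted at the origin on the work surface. World frame = base frame: x ahead of the robot, y to its left, z up, the work surface at z = 0. Lengths are in m, angles in degrees, forces in N, time in s.
With the tool pointing down it reaches from about 0.425 to 0.875 m from the base axis. Payload 9.9 kg.
Tool frame: the origin (TCP) lies midway between the tips of the shut fingers; the grasp point (between the pads) lies 19 mm behind it; z points along the fingers, y is the direction in which the jaws open and shut (so a half turn about z gives the same grasp; the last joint's range is limited). The gripper opens to 85 mm and grips with 20 to 120 N. Pads are 22 mm wide; open, the fingers measure 114 mm over their backs; the gripper's body (76 mm by 85 mm) begins 54 mm behind the grasp point. The pads swing forward as they close: fully open they stand 13 mm farther back than shut.
Start: joints at [68.652, 32.985, 1.427, 82.34, -0.859, 64.687, -3.237], TCP at [0.192, -0.647, 0.202] pointing down, gripper open.
Joint ranges: [-157.87, 157.87], [-19.46, 123.44], [-87.15, 90], [11.01, 140.99], [-62.26, 242.26], [9.8, 113.94], [-161.44, 161.44]. Speed limits (degrees/s): [127.2, 127.2, 172.46, 172.46, 180, 180, 180].

INTERFACE

Orientations are given as [roll, pitch, yaw] about the fixed x, y, z axes, in that order (R = Rz(yaw) Ry(pitch) Rx(roll)).
In Python, from workcell import * gives the robot as it stands.
- The arm moves only by the tool servo_tool, never from a script. Its argument "plan" is a list of rows, each a list of 7 numbers: the shift along the tool's x, y, z in m, then the turn, a rotation vector about the tool's x, y, z in degrees, then the finger opening in m, from 0 to 0.0854. A call has 1 to 8 rows; each row shifts and turns the pose as measured when the row begins, along the tool's axes as they then stand; what a row does not reach is not made up. A row lasts 1/12 s, in which the tool goes at most 41.7 mm and 7.16 degrees, less where a joint would pass 70% of its speed; a pose out of reach is approached as far as the arm can. A call is refused whole if a number of a shift passes 0.0417 or a number of a turn 7.16, either way. A call with a gripper value outside its range is refused whole. The fingers move at their own pace and stop on an object; the grip force is fixed at half the most. Time passes only in rows, so rows that do not move let the fingers close. It gives the time, the measured TCP pose, the force and the opening at its end, in the units of the state.
- sense(): the state, without advancing time (a new reading comes with each control period).
- grab_frame(name): name is "scene" or "side" or "wrist"; returns a dict with "pixels" (420x560x3 uint8, blue, green, red), "range_z" (420x560 float32, m along the optical axis (not along the pixel's ray), 0 where there is no reading), "K" (3x3 intrinsics, pixels), "world_from_camera" (4x4, takes a point from camera to world coordinates). Camera axes: x right, y up, looking along -z (the intrinsics and any distortion apply to the point x, -y, -z); pixel columns grow to the right and rows downward; lengths in m; the calibration is good to about 2 mm. A picture is of the moment at which its call begins.
- job_done(): hands the job in, once; it reports no verdict.
The state is a dict: "t": time; "joint_positions": joint angles; "joint_velocities": joint speeds; "effort": joint torques, N m; "eef_pos": TCP position; "eef_rot": TCP orientation; "force": force on the tool from outside, world axes, zero at the start; "moment": the same for the moment, N m; "gripper_width": opening from 0.0 (shut) to 1.0 (fully open).
Only numpy, scipy, OpenCV 4.12 (cv2) and the standard library are available. Lean on these libraries where they do the work, as an engineer would, in place of code of your own. Each camera call takes 0.05 s, during which the arm holds its last target. There are 200 camera calls.

TASK

Start the parts dryer: keep the wire basket upright and hang it by its handle on the dryer's hook and let go of it, then take the red key from the rack, push it all the way into the brass lock cylinder of the switch box (its pins are sticky, so push firmly or wiggle it a little) and turn it a quarter turn clockwise seen from above. The switch springs back when released, so finish still gripping the key, holding it turned against its stop. Leave the yellow key and everything else on the table where it stands.

Things in the scene. Friction and masses are not known exactly. Their poses are not given: they have to be found in the camera images.
- basket: Loose open metal basket, 70 (x) by 90 (y) by 50 mm tall, 0.2 to 0.45 kg, with machine parts fixed inside. Stiff handle: uprights from the short sides at y = +-43 mm carry an 8 mm round bar along y over the middle, leaving 64 mm clear between rim and bar. Origin: centre of the underside, z up.
- basket_bar (a point): Middle of the basket's handle bar, on its centre line, 118 mm above the basket's underside. Axes as the basket.
- basket_grip (a point): Centre of the yellow grip tab standing on the bar, 137 mm above the basket's underside: tab 10 mm thick (x), 32 mm wide (y), from 119 to 155 mm above the underside. Pinch it across x from above. Axes as the basket.
- dryer: Fixed parts dryer: black fan housing with a red band, 100 x 150 x 200 mm, its front face 75 mm in +x (dryer frame) of the hook seat; an 8 mm tray under the hook. Origin on the table right below the hook seat. The basket comes in from the dryer's -x side.
- hook_seat (a point): Where the handle bar's centre lies when hung, 198 mm above the table; axes as the dryer, bar along y. The 8 mm hook bar runs along x at y = 0: centre line 206 mm high from the housing to x = 34, dipping to 190 mm from x = 12 to -12, rising to its tip at x = -32 mm (top of tip 217 mm). Enter from -x, bar above the tip and rim below the hook, then lower.
- key_red: Loose 90 g key with a red bow, standing blade down in a rack slot. Origin: the blade's tip, 12 mm above the table; z up. Blade 5 mm thick (x), 12 mm wide (y), 28 mm long up to a 12 x 20 x 5 mm shoulder; edges tapered to 2 mm width over the first 9 mm. Bow 10 mm thick (x), 32 mm wide (y), 33 to 73 mm above the tip: pinch it across x from above. Fits either way round.
- key_yellow: The other key, of the same shape with a yellow bow, in the other slot: not to be touched.
- key_rack: Fixed black rack block, 50 (x) by 130 (y) by 40 mm tall, with key slots at y = -35 and +35 mm (long side along y); keys are drawn straight up. Origin: centre of the underside. Which key is in which slot varies.
- keyway (a point): Centre of the keyway's mouth atop the brass cylinder, 64 mm above the table; turns with it. Vertical slot 6.5 (x) by 13.5 mm (y), 31 mm deep, 2 mm lead-in. A key fully home rests its shoulder on the mouth, tip 28 mm down. Three sprung, sticky pins 8 to 18 mm down resist with some 3 to 20 N. Cylinder 30 mm wide in a red sleeve 52 mm wide on a grey box 100 x 90 x 30 mm.
- key_cylinder (a joint): Turn of the lock cylinder: 0 at rest (sprung back), grows clockwise seen from above to the stop at 1.57 rad, a quarter turn. The return spring takes 0.02 Nm at rest, 0.11 Nm at the stop. The key has about 0.13 rad of play in the keyway, so the hand must turn a little further than the cylinder.
- spray_can: Bystander: white aerosol can with blue label and red cap, 52 mm across, 130 mm tall.
- glue_bottle: Bystander: yellow glue bottle with orange cap, 44 mm across, 120 mm tall.
- amber_jar: Bystander: amber glass jar with white cap, 60 mm across, 90 mm tall.
- tape_roll: Bystander: blue roll of tape lying flat, 90 mm across, 25 mm tall.
- screw_tray: Bystander: red divided tray, 120 x 160 x 35 mm.
- spray_bottle: Bystander: green trigger spray bottle, 76 mm across, 175 mm tall.
- screwdriver: Bystander: red-handled screwdriver lying on the table.
Not all that is in view belongs to the job. Of the things shaped like the key_red, the red one is meant.

How it is judged (in metres and radians):
On the way, in this order (a step that is already met when the one before it is completed fails the run):
1. the basket hangs by its handle on the dryer's hook, let go (distance between basket_bar and hook_seat below 0.02 m and contact force between basket and dryer above 1 N and angle between basket's own z axis and vertical below 0.35 rad and contact force between basket and the arm below 0.1 N and contact force between basket and the fingers below 0.1 N), for 0.3 s.
2. the red key is fully home in the lock cylinder (z of key_red in the frame of keyway below -0.024 m and horizontal distance between key_red and keyway below 0.005 m and angle between key_red's own z axis and vertical below 0.15 rad), for 0.1 s.
3. the cylinder is turned a quarter with the red key in the fingers (all of step 2 and value of joint key_cylinder above 1.3 rad and contact force between key_red and the fingers above 1 N), for 0.3 s.
At the end, for the whole second after the job is handed in: Basket hangs on the hook alone (bar within 20 mm of the seat, tilt under 20 degrees, not touched by the robot); red key upright in the cylinder, at least 24 mm deep; cylinder at 1.3 rad or more of its 1.57 rad quarter turn; the fingers still grip the red key (over 1 N) (all of step 1 and all of step 3); the arm keeps its last pose, push and grip.
It fails at once if the basket is tipped by more than 40 degrees (angle between basket's own z axis and vertical above 0.7 rad).
It fails at once if the yellow key is taken out or shifted by more than 15 mm (distance of key_yellow from where it was at the start of the episode above 0.015 m).
It fails at once if a bystander is moved by more than 30 mm (distance of any of spray_can, glue_bottle, amber_jar, tape_roll, screw_tray, spray_bottle, screwdriver from where it was at the start of the episode above 0.03 m).
It also fails if it takes over 64 s, if anything falls off the work surface, if the arm or the gripper's body presses on something with over 40 N, if the wrist force passes 120 N, or if a joint passes its speed limit or range.

## Working session

There is one attempt and no reset: what is moved stays moved. The work goes in short steps, Python scripts to look and compute and a tool call to move; the robot and the scene stay as the last step left them, time stands still between calls to the robot, and variables do not carry over. Pictures are saved under pics/ and viewed, about 8 in all and at most 12, crops included, and the job is handed in when it is done.

Besides the shell and the picture viewer there is one more tool, called after "Request:" as name(argument=value, ...) on one line, values as JSON. servo_tool: Moves the arm, as the interface text tells. Its arguments: {"type":"object","properties":{"plan":{"type":"array","items":{"type":"array","items":{"type":"number"}}}},"required":["plan"]}

```bash
mkdir -p pics
python3 - <<'E'
from workcell import *
import cv2,numpy as np
s=sense();print(s['t'],s['eef_pos'],s['eef_rot'],s['gripper_width'])
ims=[]
for n in("scene","side"):
    f=grab_frame(n);np.savez(f'pics/{n}0.npz',**{k:np.array(v) for k,v in f.items()});ims.append(f['pixels'])
    print(n,np.round(f['world_from_camera'],3).tolist(),np.round(f['K'],1).tolist())
cv2.imwrite('pics/a.png',ims[0]);cv2.imwrite('pics/b.png',ims[1])
E
```

```text
0.0 [ 0.1920934  -0.64655864  0.2015678 ] [-1.79905023e+02  4.58236221e-03  1.65501439e+01] 0.9952165069367044
scene [[-0.758, -0.353, 0.548, 1.174], [0.652, -0.418, 0.633, 0.744], [0.006, 0.837, 0.547, 0.84], [0.0, 0.0, 0.0, 1.0]] [[480.0, 0.0, 279.2], [0.0, 480.0, 206.9], [0.0, 0.0, 1.0]]
side [[0.971, 0.158, -0.178, 0.282], [-0.237, 0.703, -0.67, -0.799], [0.019, 0.693, 0.721, 0.906], [0.0, 0.0, 0.0, 1.0]] [[490.0, 0.0, 274.4], [0.0, 490.0, 213.9], [0.0, 0.0, 1.0]]
```

View pics/a.png

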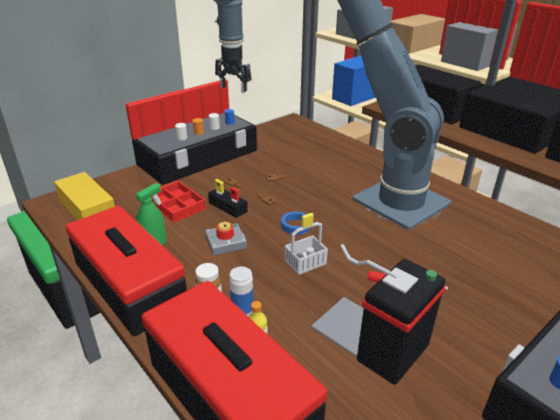

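View pics/b.png

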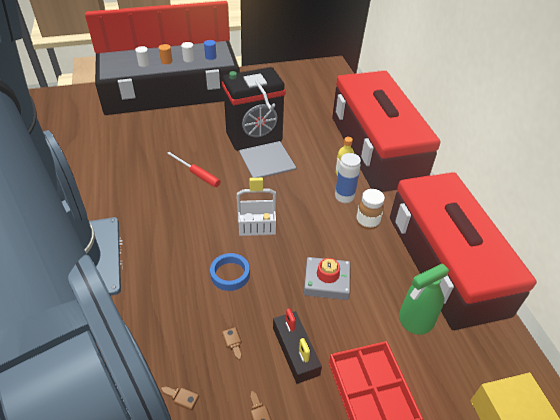

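The scene view shows the basket at (306,252) with its yellow tab at (308,220), the dryer at (400,320) with its hook at (365,260), the lock at (225,235), and the rack at (228,200). In the side view the red key bow is at (291,320), the yellow key at (304,349), the lock at (328,270), the basket tab at (257,184) and the hook at (265,90).

Things that could be taken for the red key in the side view: the screwdriver handle (205,175), the red lock sleeve (328,268), the screw tray (375,390), and the yellow key, which has the same shape. I choose the red bow standing in the black rack at (291,320).

```bash
cat > h.py <<'E'
import numpy as np,cv2
def cloud(f):
    z=f['range_z'];K=f['K'];v,u=np.mgrid[0:z.shape[0],0:z.shape[1]]
    P=np.stack([(u-K[0,2])/K[0,0]*z,-(v-K[1,2])/K[1,1]*z,-z],-1)
    T=f['world_from_camera'];W=P@T[:3,:3].T+T[:3,3];W[z<=0]=np.nan
    return W
def rect(p):
    (c,s,a)=cv2.minAreaRect((p[:,:2]*1000).astype(np.float32));return np.round(c,1),np.round(s,1),round(a,1)
def box(f,r):
    u0,v0,u1,v1=r;m=np.zeros(f['range_z'].shape,bool);m[v0:v1,u0:u1]=1;return m
def hsv(f): 
    return cv2.cvtColor(f['pixels'],cv2.COLOR_BGR2HSV).astype(int)
def red(f):
    h=hsv(f);return ((h[...,0]<8)|(h[...,0]>172))&(h[...,1]>150)&(h[...,2]>90)
def yel(f):
    h=hsv(f);return (h[...,0]>20)&(h[...,0]<35)&(h[...,1]>140)&(h[...,2]>110)
E
python3 - <<'E'
from h import *
R={'scene':dict(tab=(290,208,325,232),rk=(228,183,245,206),yk=(212,178,229,200),rack=(200,180,255,222),lock=(200,215,250,258),bask=(275,215,340,278),dry=(300,240,450,385)),
'side':dict(tab=(245,174,270,194),rk=(283,305,299,338),yk=(295,335,315,368),rack=(265,300,330,388),lock=(295,250,360,305),bask=(230,174,285,240),dry=(210,60,305,180))}
for n in R:
    f=dict(np.load(f'pics/{n}0.npz'));W=cloud(f);z=W[...,2];r=R[n]
    print(n)
    def S(name,m):
        p=W[m&np.isfinite(z)]
        if len(p)<4: print(name,len(p));return
        print(name,len(p),'mean',np.round(np.median(p,0)*1000,1),'min',np.round(p.min(0)*1000),'max',np.round(p.max(0)*1000),rect(p))
    S('tab',box(f,r['tab'])&yel(f)); S('rk',box(f,r['rk'])&red(f)); S('yk',box(f,r['yk'])&yel(f))
    S('racktop',box(f,r['rack'])&(abs(z-.04)<.005)); S('rack',box(f,r['rack'])&(z>.01)&(z<.045))
    S('locktop',box(f,r['lock'])&(abs(z-.03)<.005)); S('sleeve',box(f,r['lock'])&(z>.045)); S('sleevetop',box(f,r['lock'])&(z>.055))
    S('rim',box(f,r['bask'])&(abs(z-.048)<.008)); S('bask',box(f,r['bask'])&(z>.015)&(z<.056)); S('bar',box(f,r['bask'])&(z>.108)&(z<.125))
    S('drytop',box(f,r['dry'])&(z>.19)&(z<.205)); S('tray',box(f,r['dry'])&(abs(z-.008)<.004)); S('all',box(f,r['dry'])&(z>.05))
    h=hsv(f);S('hook',box(f,r['dry'])&(z>.17)&(h[...,1]<60)&(h[...,2]>110))
E
```

```text
scene
tab 133 mean [454.5  25.6 140.3] min [ 272. -145.   -4.] max [470.  31. 155.] (array([366.8, -53. ]), array([261.5,  27.3]), 41.5)
rk 92 mean [ 453.1 -297.9   63.7] min [ 366. -435.   -2.] max [ 459. -284.   86.] (array([ 413. , -359.3]), array([171.5,  27.2]), 54.8)
yk 90 mean [ 462.1 -364.5   66.1] min [ 378. -506.   -3.] max [ 468. -350.   86.] (array([ 424.1, -428.2]), array([169.9,  27.8]), 56.7)
racktop 300 mean [ 461.9 -331.4   38.3] min [ 424. -399.   35.] max [ 518. -268.   45.] (array([ 457.8, -335.1]), array([ 72.9, 138.2]), 22.3)
rack 639 mean [ 470.7 -329.7   34.1] min [ 348. -453.   10.] max [ 533. -265.   45.] (array([ 423. , -353.9]), array([195.8, 153.9]), 18.2)
locktop 469 mean [ 585.8 -170.1   28.4] min [ 510. -244.   25.] max [ 630. -129.   35.] (array([ 571.4, -184.7]), array([95.1, 98.8]), 69.3)
sleeve 186 mean [ 575.5 -178.6   56.1] min [ 545. -209.   45.] max [ 596. -159.   66.] (array([ 572.5, -181.3]), array([45.7, 45. ]), 54.7)
sleevetop 109 mean [ 573.2 -182.3   60.2] min [ 547. -209.   55.] max [ 595. -160.   66.] (array([ 573.9, -182.3]), array([43
[... 2237 characters left out ...]
64.  54.] (array([452.2,  21.4]), array([76.9, 92.7]), 78.4)
bar 128 mean [451.6  18.7 117. ] min [408.   9. 108.] max [496.  32. 125.] (array([452.3,  20. ]), array([11. , 89.5]), 81.8)
drytop 1108 mean [519.1 357.9 198.1] min [443. 218. 190.] max [599. 427. 205.] (array([527.1, 321.6]), array([148.4, 207.3]), 7.6)
tray 1325 mean [531.7 261.3   6.7] min [383. 187.   4.] max [723. 711.  12.] (array([552.5, 453.8]), array([545.5, 294.4]), 83.0)
all 4268 mean [502. 330. 143.] min [422.  15.  50.] max [603. 639. 218.] (array([515.8, 328.8]), array([174.4, 624.9]), 1.6)
hook 320 mean [528.4 341.9 203. ] min [495. 210. 175.] max [551. 397. 218.] (array([529.3, 302.5]), array([ 53.8, 185.8]), 5.3)
```

Run:
```python
from h import *
Ws=[]
for n in('scene','side'):
    f=dict(np.load(f'pics/{n}0.npz'));W=cloud(f).reshape(-1,3);h=hsv(f).reshape(-1,3);Ws.append((n,W,h))
for n,W,h in Ws:
    m=(W[:,0]>.4)&(W[:,0]<.65)&(W[:,1]>.15)&(W[:,1]<.47)&(W[:,2]>-.01)&(W[:,2]<.23)
    W=W[m];h=h[m];z=W[:,2]
    hs=W[(z>.05)&(z<.185)&(h[:,2]<90)&(W[:,1]>.27)]
    top=W[(z>.19)&(z<.206)&(W[:,1]>.3)]
    print(n,'housing',rect(hs),'top',rect(top))
    a=np.radians(rect(top)[2]); a=a if a<.8 else a-np.pi/2
    ex=np.array([-np.sin(a),np.cos(a)]);ey=np.array([np.cos(a),np.sin(a)])
    X=W[:,:2]@ex;Y=W[:,:2]@ey
    print('ang',np.degrees(a),'front face X',np.percentile(hs[:,:2]@ex,[1,5,20,50]),'top X',np.percentile(top[:,:2]@ex,[1,99]),'Y',np.percentile(top[:,:2]@ey,[1,50,99]))
    hk=(z>.165)&(X<np.percentile(top[:,:2]@ex,1)-.01)
    print('hook lateral vs X,z')
    for x in np.arange(X[hk].min(),X[hk].max(),.012):
        k=hk&(X>=x)&(X<x+.012)
        if k.sum(): print(np.round([x*1000,Y[k].mean()*1000,np.median(z[k])*1000,z[k].max()*1000]),k.sum())
    tr=W[(abs(z-.0075)<.003)&(W[:,1]<.31)&(h[:,1]<60)];print('tray',rect(tr))
    print('ex',ex,'ey',ey)
```

```text
scene housing (array([541.4, 409.5]), array([ 81.8, 171.5]), 61.9) top (array([522.8, 362.5]), array([150.5, 124. ]), 6.8)
ang 6.8 front face X [0.26432592 0.27138643 0.29414641 0.33722659] top X [0.26225134 0.35872219] Y [0.49223212 0.57733452 0.63595076]
hook lateral vs X,z
[150. 563. 210. 216.] 30
[162. 564. 198. 206.] 29
[174. 563. 191. 194.] 21
[186. 564. 192. 194.] 20
[198. 564. 196. 203.] 23
[210. 563. 204. 209.] 21
[222. 563. 208. 209.] 23
[234. 563. 207. 211.] 22
[246. 563. 208. 209.] 11
tray (array([537.7, 250.8]), array([130.5, 110.1]), 6.6)
ex [-0.11840397  0.99296551] ey [0.99296551 0.11840397]
side housing (array([506. , 335.7]), array([ 84.4, 173.8]), 67.4) top (array([521.3, 365.2]), array([148.4, 119.3]), 7.6)
ang 7.6 front face X [0.24183302 0.24418262 0.24759501 0.25174719] top X [0.24855185 0.34622864] Y [0.49195207 0.55909414 0.63656147]
hook lateral vs X,z
[137. 563. 212. 218.] 14
[149. 562. 194. 206.] 8
[161. 563. 192. 194.] 6
[173. 563. 190. 195.] 8
[185. 564. 194. 202.] 17
[197. 565. 203. 209.] 15
[209. 563. 207. 209.] 9
[221. 565. 207. 209.] 8
[233. 564. 205. 209.] 3
tray (array([534.6, 253.5]), array([129.4, 126.8]), 7.2)
ex [-0.13225639  0.99121554] ey [0.99121554 0.13225639]
```

Request:
servo_tool(plan=[[0.04,0,-0.02,0,0,0,0.085],[0.04,0,-0.02,0,0,0,0.085],[0.04,0,-0.02,0,0,0,0.085],[0.04,0,-0.02,0,0,0,0.085]])

```text
t: 0.43
eef_pos: [0.3293, -0.6047, 0.2737]
eef_rot: [-179.2, 0.6, 15.4]
force: [0.4, -1.4, 0.1]
gripper_width: 0.998
```

```bash
cat > go.py <<'E'
# go.py x y z yaw grip [n]: print equal rows to reach a tool-down pose
import sys,numpy as np
from scipy.spatial.transform import Rotation as R
from workcell import sense
def main(x,y,z,yaw,g,n=None):
    s=sense();p=np.array(s['eef_pos']);r=R.from_euler('xyz',s['eef_rot'],degrees=True)
    t=R.from_euler('xyz',[180,0,yaw],degrees=True);rv=(r.inv()*t).as_rotvec();d=np.array([x,y,z])-p
    n=int(n or max(np.ceil(max(np.linalg.norm(d)/.038,np.degrees(np.linalg.norm(rv))/6.8)),1))
    print('t',s['t'],'pos',np.round(p,4),'rot',np.round(s['eef_rot'],1),'q',np.round(s['joint_positions'],0),'F',np.round(s['force'],1),'w',round(s['gripper_width'],3),'n',n)
    for i in range(n):
        rr=r*R.from_rotvec(rv*i/n);l=rr.inv().apply(d/n)
        print([round(v,4) for v in l]+[round(v,2) for v in np.degrees(rv/n)]+[g])
if __name__=='__main__': main(*map(float,sys.argv[1:]))
E
python3 go.py .452 .0 .29 -10.5 .085
```

```text
t 0.4333 pos [ 0.3293 -0.6047  0.2737] rot [-179.2    0.6   15.4] q [ 56.  32.   2.  72.  -1.  76. -17.] F [ 0.4 -1.4  0.1] w 0.998 n 17
[np.float64(0.0164), np.float64(-0.0324), np.float64(-0.0007), np.float64(-0.04), np.float64(0.05), np.float64(1.52), 0.085]
[np.float64(0.0155), np.float64(-0.0328), np.float64(-0.0007), np.float64(-0.04), np.float64(0.05), np.float64(1.52), 0.085]
[np.float64(0.0147), np.float64(-0.0332), np.float64(-0.0007), np.float64(-0.04), np.float64(0.05), np.float64(1.52), 0.085]
[np.float64(0.0138), np.float64(-0.0336), np.float64(-0.0007), np.float64(-0.04), np.float64(0.05), np.float64(1.52), 0.085]
[np.float64(0.0129), np.float64(-0.0339), np.float64(-0.0007), np.float64(-0.04), np.float64(0.05), np.float64(1.52), 0.085]
[np.float64(0.012), np.float64(-0.0343), np.float64(-0.0008), np.float64(-0.04), np.float64(0.05), np.float64(1.52), 0.085]
[np.float64(0.0111), np.float64(-0.0346), np.float64(-0.0008), np.float64(-0.04), np.float64(0.05), np.float64(1.52), 0.085]
[np.float64(0.0101), np.float64(-0.0349), np.float64(-0.0008), np.float64(-0.04), np.floa
[... 459 characters left out ...]
at64(-0.0008), np.float64(-0.04), np.float64(0.05), np.float64(1.52), 0.085]
[np.float64(0.0054), np.float64(-0.0359), np.float64(-0.0009), np.float64(-0.04), np.float64(0.05), np.float64(1.52), 0.085]
[np.float64(0.0045), np.float64(-0.036), np.float64(-0.0009), np.float64(-0.04), np.float64(0.05), np.float64(1.52), 0.085]
[np.float64(0.0035), np.float64(-0.0361), np.float64(-0.0009), np.float64(-0.04), np.float64(0.05), np.float64(1.52), 0.085]
[np.float64(0.0025), np.float64(-0.0362), np.float64(-0.0009), np.float64(-0.04), np.float64(0.05), np.float64(1.52), 0.085]
[np.float64(0.0016), np.float64(-0.0363), np.float64(-0.0009), np.float64(-0.04), np.float64(0.05), np.float64(1.52), 0.085]
```

Request:
servo_tool(plan=[[0.016,-0.033,-0.001,0,0,1.5,0.085],[0.0155,-0.033,-0.001,0,0,1.5,0.085],[0.015,-0.033,-0.001,0,0,1.5,0.085],[0.014,-0.034,-0.001,0,0,1.5,0.085],[0.013,-0.034,-0.001,0,0,1.5,0.085],[0.012,-0.034,-0.001,0,0,1.5,0.085],[0.011,-0.035,-0.001,0,0,1.5,0.085],[0.01,-0.035,-0.001,0,0,1.5,0.085]])

```text
t: 1.1
eef_pos: [0.3969, -0.3089, 0.2824]
eef_rot: [-179.5, 0.5, 3.3]
force: [0.3, 0.5, 0.5]
gripper_width: 0.993
```

Request:
servo_tool(plan=[[0.009,-0.035,-0.001,0,0,1.5,0.085],[0.008,-0.035,-0.001,0,0,1.5,0.085],[0.007,-0.036,-0.001,0,0,1.5,0.085],[0.006,-0.036,-0.001,0,0,1.5,0.085],[0.005,-0.036,-0.001,0,0,1.5,0.085],[0.0045,-0.036,-0.001,0,0,1.5,0.085],[0.004,-0.036,-0.001,0,0,1.5,0.085],[0.003,-0.036,-0.001,0,0,1.5,0.085]])

```text
t: 1.77
eef_pos: [0.4522, -0.0097, 0.2918]
eef_rot: [-179.7, 0.7, -9.4]
force: [0.4, -0.4, 0.6]
gripper_width: 0.997
```

```bash
sed -i 's/\[round(v,4) for v in l\]+\[round(v,2) for v in np.degrees(rv\/n)\]/[round(float(v),4) for v in l]+[round(float(v),2) for v in np.degrees(rv\/n)]/' go.py; python3 go.py .4523 .0215 .22 -10.5 .085
```

```text
t 1.7667 pos [ 0.4522 -0.0097  0.2918] rot [-179.7    0.7   -9.4] q [   4.   10.   -9.  105.    1.   66. -106.] F [ 0.4 -0.4  0.6] w 0.997 n 3
[-0.0014, -0.0101, 0.024, -0.1, 0.23, 0.38, 0.085]
[-0.0015, -0.0102, 0.024, -0.1, 0.23, 0.38, 0.085]
[-0.0017, -0.0102, 0.0239, -0.1, 0.23, 0.38, 0.085]
```

Request:
servo_tool(plan=[[-0.0015,-0.01,0.024,-0.1,0.2,0.4,0.085],[-0.0015,-0.01,0.024,-0.1,0.2,0.4,0.085],[-0.0015,-0.01,0.024,-0.1,0.2,0.4,0.085],[0,0,0,0,0,0,0.085]])

```text
t: 2.1
eef_pos: [0.454, 0.033, 0.219]
eef_rot: [-179.7, -0.2, -9.9]
force: [-0.6, -0.4, -0.1]
gripper_width: 0.995
```

```bash
python3 - <<'E'
from workcell import *
from h import *
f=grab_frame('wrist');cv2.imwrite('pics/c.png',f['pixels']);W=cloud(f);z=W[...,2]
for nm,m in(('tab',yel(f)&(z>.125)&(z<.16)),('bar',(z>.11)&(z<.122)),('rim',(abs(z-.049)<.006))):
    m&=(abs(W[...,0]-.452)<.08)&(abs(W[...,1]-.02)<.08)
    p=W[m]
    if len(p)>4: print(nm,len(p),np.round(np.median(p,0)*1000,1),rect(p))
E
python3 go.py .4523 .0215 .128 -10.5 .085
```

```text
tab 593 [454.9  22.7 152.9] (array([452.2,  22.9]), array([ 9.6, 31.6]), 80.5)
bar 499 [475.3  19.1 117.1] (array([451.9,  23. ]), array([ 8.3, 91.6]), 80.1)
rim 952 [453.4  22.4  48.5] (array([452.5,  22.5]), array([70.2, 91.5]), 79.8)
t 2.15 pos [0.4549 0.032  0.2209] rot [-179.7   -0.2  -10. ] q [  -1.   13.  -11.  112.    3.   54. -113.] F [-0.6 -0.7  0.2] w 0.997 n 3
[-0.0004, 0.0038, 0.0309, -0.09, -0.08, 0.18, 0.085]
[-0.0003, 0.0037, 0.031, -0.09, -0.08, 0.18, 0.085]
[-0.0003, 0.0037, 0.031, -0.09, -0.08, 0.18, 0.085]
```

View pics/c.png

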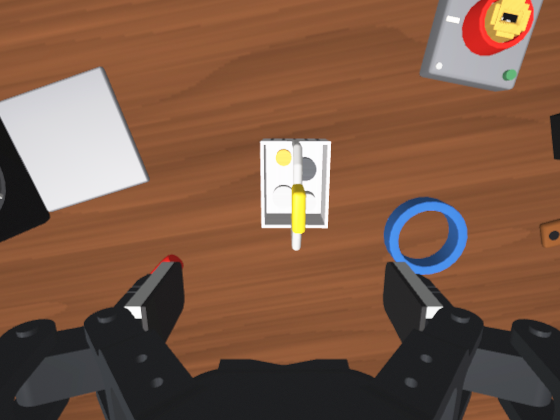

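The wrist view shows the yellow tab at (299,212), midway between the jaws and aligned with them. The lock is at the top right, with its dark slot at (510,18). Next I descend and grip.

Request:
servo_tool(plan=[[-0.0005,0.004,0.02,-0.1,-0.1,0,0.05],[-0.0005,0.003,0.02,-0.1,-0.1,0,0.05],[0,0.001,0.015,0,0,0,0.05],[0,0,0.008,0,0,0,0.05]])

```text
t: 2.48
eef_pos: [0.4568, 0.021, 0.1621]
eef_rot: [-179.9, -0.5, -10.1]
force: [-1.1, 0.0, 0.7]
gripper_width: 0.578
```

```bash
python3 go.py .4523 .0226 .128 -10 .05
```

```text
t 2.4833 pos [0.4568 0.021  0.1621] rot [-179.9   -0.5  -10.1] q [  -1.   17.  -10.  117.    4.   45. -114.] F [-1.1  0.   0.7] w 0.578 n 1
[-0.005, -0.0007, 0.0341, -0.1, -0.49, -0.05, 0.05]
```

Request:
servo_tool(plan=[[-0.003,-0.001,0.012,0,-0.3,0,0.05],[-0.002,-0.001,0.011,0,-0.2,0,0.05],[-0.001,-0.001,0.008,0,0,0,0.05],[0,0,0.002,0,0,0,0.05]])

```text
t: 2.82
eef_pos: [0.4543, 0.0214, 0.131]
eef_rot: [-179.9, -0.2, -10.3]
force: [0.4, -0.6, -0.2]
gripper_width: 0.584
```

```bash
python3 go.py .4523 .0226 .128 -10 .05
```

```text
t 2.8167 pos [0.4543 0.0214 0.131 ] rot [-179.9   -0.2  -10.3] q [  -1.   20.  -10.  120.    5.   41. -115.] F [ 0.4 -0.6 -0.2] w 0.584 n 1
[-0.0022, -0.0008, 0.0029, -0.07, -0.2, -0.35, 0.05]
```

Close, then lift a little.

Request:
servo_tool(plan=[[-0.0015,-0.001,0.003,0,-0.2,-0.3,0.02],[0,0,0,0,0,0,0.0],[0,0,0,0,0,0,0.0],[0,0,0,0,0,0,0.0],[0,0,0,0,0,0,0.0],[0,0,0,0,0,0,0.0]])

```text
t: 3.32
eef_pos: [0.4552, 0.0219, 0.1306]
eef_rot: [-179.9, -0.2, -10.1]
force: [-0.6, -0.0, 0.2]
gripper_width: -0.002
```

Request:
servo_tool(plan=[[0,0,0,0,0,0,0.0],[0,0,-0.01,0,0,0,0.0],[0,0,-0.02,0,0,0,0.0],[0,0,-0.02,0,0,0,0.0],[0,0,-0.02,0,0,0,0.0],[0,0,-0.02,0,0,0,0.0],[0,0,-0.02,0,0,0,0.0],[0,0,-0.006,0,0,0,0.0]])

```text
t: 3.98
eef_pos: [0.4529, 0.0218, 0.2506]
eef_rot: [-180.0, 0.0, -10.0]
force: [0.6, -0.2, -0.3]
gripper_width: -0.002
```

```bash
python3 - <<'E'
from workcell import *
from h import *
f=grab_frame('side');cv2.imwrite('pics/d.png',f['pixels'][100:330,150:400]);W=cloud(f);z=W[...,2]
m=yel(f)&(abs(W[...,0]-.452)<.05)&(abs(W[...,1]-.02)<.05)&(z>.1);print(W[m].min(0),W[m].max(0))
f=grab_frame('wrist');np.savez('pics/w1.npz',**f);cv2.imwrite('pics/e.png',f['pixels'])
W=cloud(f);z=W[...,2]
m=(abs(W[...,0]-.452)<.08)&(abs(W[...,1]-.02)<.08)&(z>.13)&(z<.18);p=W[m];print(rect(p),np.percentile(p[:,2],[5,50,95]))
E
python3 go.py .5366 .13 .242 7.2 0
```

```text
[0.43747561 0.01184    0.11951029] [0.46593051 0.02301123 0.15163692]
(array([452.1,  22.3]), array([ 9.5, 31.4]), 80.3) [0.13999041 0.15307516 0.15440151]
t 4.0833 pos [0.4525 0.0217 0.249 ] rot [-1.8e+02  1.0e-01 -1.0e+01] q [   0.   12.  -11.  110.    2.   59. -112.] F [ 0.8 -0.1  0.3] w -0.001 n 4
[0.016, -0.0303, 0.0017, -0.01, 0.02, -4.31, 0.0]
[0.0182, -0.029, 0.0017, -0.01, 0.02, -4.31, 0.0]
[0.0204, -0.0276, 0.0017, -0.01, 0.02, -4.31, 0.0]
[0.0224, -0.026, 0.0017, -0.01, 0.02, -4.31, 0.0]
```

View pics/e.png

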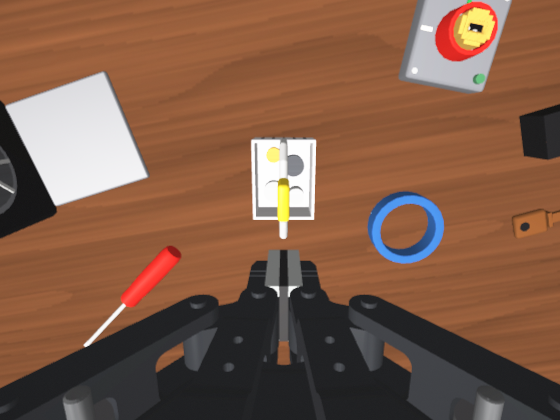

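The fingers shut at (283,255) on nothing, and the basket hasn't moved. I'll check the TCP against the images.

Run:
```python
from workcell import *
from h import *
s=sense();print(s['eef_pos'])
def proj(f,P):
    T=np.array(f['world_from_camera']);c=T[:3,:3].T@(np.array(P)-T[:3,3]);c=c*[1,-1,-1];u=np.array(f['K'])@c;return np.round(u[:2]/u[2],1),round(c[2],3)
f=dict(np.load('pics/w1.npz'));print(np.round(f['world_from_camera'],3))
e=np.array(s['eef_pos'])
for d in(0,.02,.05,.1,.12):print('wrist',d,proj(f,e-[0,0,d]))
print('tab',proj(f,[.4523,.0226,.155]),proj(f,[.4523,.0226,.137]))
W=cloud(f)
for v in(252,256,262,270,280):print(v,W[v,270],W[v,283],W[v,296])
for n in('side','scene'):
    g=grab_frame(n);print(n,proj(g,e));np.savez(f'pics/{n}1.npz',**g)
    W=cloud(g);m=(abs(W[...,0]-e[0])<.08)&(abs(W[...,1]-e[1])<.08)&(W[...,2]>.2)&(W[...,2]<.36);p=W[m]
    print(len(p),p.min(0),p[p[:,2]<p[:,2].min()+.012].mean(0))
```

```text
[0.45248319 0.02173162 0.24900425]
[[-0.174  0.95   0.261  0.519]
 [-0.985 -0.168 -0.047  0.011]
 [-0.    -0.265  0.964  0.421]
 [ 0.     0.     0.     1.   ]]
wrist 0 (array([284.8, 245.9]), np.float64(0.183))
wrist 0.02 (array([284.6, 233.7]), np.float64(0.203))
wrist 0.05 (array([284.5, 219.1]), np.float64(0.232))
wrist 0.1 (array([284.3, 201.6]), np.float64(0.28))
wrist 0.12 (array([284.2, 196.2]), np.float64(0.299))
tab (array([283.3, 203.8]), np.float64(0.274)) (array([283.3, 198.6]), np.float64(0.291))
252 [0.46432192 0.02631866 0.28391396] [0.46346802 0.02072241 0.28423262] [0.46254264 0.01515831 0.28436743]
256 [0.46482768 0.02600217 0.28960248] [0.46383228 0.02065198 0.28948432] [0.46265636 0.01530679 0.28894784]
262 [0.46457821 0.02583099 0.29519437] [0.46383789 0.02064401 0.29557925] [0.46233484 0.01555402 0.29424903]
270 [0.46501887 0.02541921 0.30364091] [0.46350595 0.0206951  0.30223485] [0.46269476 0.0157901  0.30234722]
280 [0.46434398 0.02527746 0.3105237 ] [0.46379743 0.02063345 0.31104906] [0.46353774 0.01600707 0.31212084]
side (array([255.4, 144.8]), np.float64(1.054))
283 [ 0.43322149 -0.03915475  0.27440489] [0.45265559 0.01416627 0.28118148]
scene (array([308.9, 181.7]), np.float64(1.176))
546 [ 0.4410334  -0.03827604  0.27526281] [0.45839661 0.02549106 0.28254662]
```

The real fingertips sit about 26 mm higher than the reported TCP. All three cameras agree on the tip at z≈0.275 against a TCP of 0.249, and this also explains the miss. I'll apply that offset: tips at z 0.129 means TCP 0.103.

Request:
servo_tool(plan=[[0,0,0,0,0,0,0.05],[0,0,0,0,0,0,0.05],[0,-0.001,0.02,0,0,0,0.05],[0,0,0.025,0,0,0,0.05],[0,0,0.025,0,0,0,0.05],[0,0,0.025,0,0,0,0.05],[0,0,0.02,0,0,0,0.05],[0,0,0.01,0,0,0,0.05]])

```text
t: 4.85
eef_pos: [0.4489, 0.0226, 0.1135]
eef_rot: [179.9, 0.5, -10.0]
force: [-0.2, 0.1, -0.2]
gripper_width: 0.584
```

```bash
python3 go.py .4523 .0226 .103 -10 .05
```

```text
t 4.85 pos [0.4489 0.0226 0.1135] rot [179.9   0.5 -10. ] q [  -1.   21.  -10.  121.    6.   39. -115.] F [-0.2  0.1 -0.2] w 0.584 n 1
[0.0035, -0.0006, 0.0105, 0.06, 0.5, 0.01, 0.05]
```

Request:
servo_tool(plan=[[0.003,-0.0005,0.01,0,0.4,0,0.05],[0.001,0,0.002,0,0.2,0,0.03],[0,0,0,0,0,0,0.0],[0,0,0,0,0,0,0.0],[0,0,0,0,0,0,0.0],[0,0,0,0,0,0,0.0],[0,0,0,0,0,0,0.0]])

```text
t: 5.43
eef_pos: [0.449, 0.0221, 0.0969]
eef_rot: [179.8, 0.5, -10.0]
force: [-0.9, -0.4, -3.2]
gripper_width: 0.105
```

Request:
servo_tool(plan=[[0,0,-0.005,0,0,0,0.0],[0,0,-0.012,0,0,0,0.0],[0,0,-0.02,0,0,0,0.0],[0,0,-0.02,0,0,0,0.0],[0,0,-0.02,0,0,0,0.0],[0,0,-0.02,0,0,0,0.0],[0,0,-0.015,0,0,0,0.0],[0,0,0,0,0,0,0.0]])

```text
t: 6.1
eef_pos: [0.4485, 0.0223, 0.2177]
eef_rot: [179.8, 0.4, -9.9]
force: [0.8, -0.6, -1.6]
gripper_width: 0.108
```

```bash
python3 go.py .5480 .145 .218 7.2 0 7
```

```text
t 6.1 pos [0.4485 0.0223 0.2177] rot [179.8   0.4  -9.9] q [  -0.   13.  -11.  113.    3.   55. -113.] F [ 0.8 -0.6 -1.6] w 0.108 n 7
[0.011, -0.0197, -0.0002, 0.02, 0.07, -2.45, 0.0]
[0.0118, -0.0192, -0.0002, 0.02, 0.07, -2.45, 0.0]
[0.0126, -0.0187, -0.0001, 0.02, 0.07, -2.45, 0.0]
[0.0134, -0.0182, -0.0001, 0.02, 0.07, -2.45, 0.0]
[0.0142, -0.0176, -0.0001, 0.02, 0.07, -2.45, 0.0]
[0.0149, -0.0169, -0.0001, 0.02, 0.07, -2.45, 0.0]
[0.0156, -0.0163, -0.0001, 0.02, 0.07, -2.45, 0.0]
```

Request:
servo_tool(plan=[[0.011,-0.02,0,0,0,-2.5,0],[0.012,-0.019,0,0,0,-2.5,0],[0.0125,-0.0185,0,0,0,-2.5,0],[0.0135,-0.018,0,0,0,-2.5,0],[0.014,-0.0175,0,0,0,-2.5,0],[0.015,-0.017,0,0,0,-2.5,0],[0.01,-0.01,0,0,0,-2.0,0],[0,0,0,0,0,0,0]])

```text
t: 6.77
eef_pos: [0.5437, 0.1411, 0.2142]
eef_rot: [179.9, 0.5, 7.6]
force: [-0.7, -0.1, -3.2]
gripper_width: 0.104
```

```bash
cat > look.py <<'E'
from workcell import *
from h import *
import sys
s=sense();e=np.array(s['eef_pos']);print('tcp',np.round(e,4),np.round(s['eef_rot'],1),'F',np.round(s['force'],1),s['gripper_width'])
for n in sys.argv[2:]:
    f=grab_frame(n);cv2.imwrite(f'pics/{sys.argv[1]}_{n}.png',f['pixels']);np.savez(f'pics/{sys.argv[1]}_{n}.npz',**f)
    W=cloud(f);z=W[...,2];near=(np.linalg.norm(W[...,:2]-e[:2],axis=-1)<.075)
    p=W[near&yel(f)&(abs(z-e[2])<.07)]
    if len(p)>5:print(n,'tab',len(p),rect(p),'z',np.round(p[:,2].min(),4),np.round(p[:,2].max(),4))
    h=hsv(f);p=W[near&(h[...,2]>120)&(h[...,1]<50)&(abs(z-(e[2]+.021))<.01)]
    if len(p)>5:print(n,'bar',len(p),rect(p),np.round(p[:,2].max(),4))
    p=W[near&(h[...,2]>120)&(h[...,1]<50)&(abs(z-(e[2]-.049))<.007)]
    if len(p)>5:print(n,'rim',len(p),rect(p),np.round(np.percentile(p[:,2],[5,50,95]),4))
    p=W[(z>.18)&(z<.225)&(h[...,1]<60)&(h[...,2]>100)&(W[...,1]>.2)&(W[...,1]<.32)&(abs(W[...,0]-.53)<.03)]
    if len(p)>5:print(n,'hook',len(p),rect(p),np.round(p.max(0),4))
E
python3 look.py f wrist side scene; python3 go.py .5331 .247 .218 7.2 0 8
```

```text
tcp [0.5437 0.1411 0.2142] [179.9   0.5   7.6] F [-0.7 -0.1 -3.2] 0.10410943535833198
wrist tab 2460 (array([547.1, 142.8]), array([32. , 10.3]), 7.2) z 0.2388 0.2777
wrist bar 1163 (array([576.3, 146.3]), array([33.9,  8.7]), 9.9) 0.2419
wrist rim 1930 (array([547.3, 142.3]), array([91.4, 70.2]), 7.5) [0.1599 0.1665 0.1676]
wrist hook 2030 (array([535. , 257.2]), array([ 8.2, 86. ]), 7.8) [0.5434 0.2993 0.2165]
side tab 30 (array([545.6, 135.6]), array([ 9.4, 30.1]), 89.4) z 0.2386 0.2718
side bar 101 (array([546.6, 135.4]), array([89.5, 15.2]), 6.5) 0.2451
side rim 312 (array([545.8, 138.9]), array([92.9, 77.3]), 6.8) [0.1587 0.164  0.1679]
side hook 90 (array([533.8, 264.8]), array([  7.4, 106.4]), 6.6) [0.5425 0.3175 0.2149]
scene tab 73 (array([553.7, 140.1]), array([23.2,  9.7]), 20.4) z 0.2387 0.2718
scene bar 68 (array([546.9, 143.8]), array([92.3, 12. ]), 5.5) 0.2437
scene rim 359 (array([545.2, 139.1]), array([94.9, 73.4]), 7.6) [0.1586 0.1643 0.1683]
scene hook 208 (array([533.8, 267. ]), array([ 11.1, 107. ]), 6.8) [0.5448 0.3198 0.2163]
t 6.9167 pos [0.542  0.1376 0.2145] rot [179.8   0.6   7.3] q [  -8.   23.  -16.   98.    7.   60. -109.] F [-0.5 -0.9 -2.5] w 0.104 n 8
[0.0006, -0.0137, -0.0005, 0.03, 0.07, 0.01, 0.0]
[0.0006, -0.0137, -0.0005, 0.03, 0.07, 0.01, 0.0]
[0.0006, -0.0137, -0.0005, 0.03, 0.07, 0.01, 0.0]
[0.0006, -0.0137, -0.0005, 0.03, 0.07, 0.01, 0.0]
[0.0006, -0.0137, -0.0005, 0.03, 0.07, 0.01, 0.0]
[0.0006, -0.0137, -0.0005, 0.03, 0.07, 0.01, 0.0]
[0.0006, -0.0137, -0.0005, 0.03, 0.07, 0.01, 0.0]
[0.0006, -0.0137, -0.0004, 0.03, 0.07, 0.01, 0.0]
```

View pics/f_wrist.png

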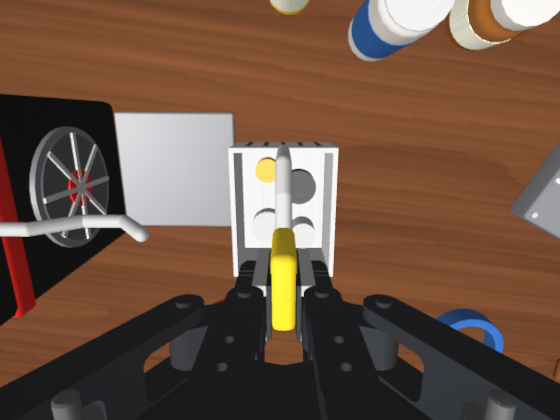

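The wrist view shows the basket gripped level, with the tab at (284,280). The hook is at the left with its tip at (145,237), in line with the bar's middle. Now I move in along the dryer's +x.

Request:
servo_tool(plan=[[0.0005,-0.01,0,0,0,0,0],[0.0005,-0.015,0,0,0,0,0],[0.0005,-0.015,0,0,0,0,0],[0.0005,-0.015,0,0,0,0,0],[0.0005,-0.015,0,0,0,0,0],[0.0005,-0.015,0,0,0,0,0],[0,-0.008,0,0,0,0,0],[0,0,0,0,0,0,0]])

```text
t: 7.58
eef_pos: [0.5294, 0.2291, 0.2142]
eef_rot: [179.6, 0.7, 6.5]
force: [0.2, -0.3, -2.4]
gripper_width: 0.109
```

```bash
python3 go.py .533 .247 .218 7.2 0
```

```text
t 7.5833 pos [0.5294 0.2291 0.2142] rot [179.6   0.7   6.5] q [ -17.   25.  -16.   96.    8.   62. -120.] F [ 0.2 -0.3 -2.4] w 0.109 n 1
[0.0056, -0.0173, -0.004, 0.42, 0.67, -0.73, 0.0]
```

Request:
servo_tool(plan=[[0.003,-0.009,0,0.2,0.3,-0.4,0],[0.002,-0.007,0,0.2,0.3,-0.3,0],[0.001,-0.002,0,0,0,0,0],[0,0,0,0,0,0,0]])

```text
t: 7.92
eef_pos: [0.5336, 0.247, 0.2142]
eef_rot: [179.9, -0.0, 7.1]
force: [0.7, 0.2, -2.0]
gripper_width: 0.108
```

```bash
python3 look.py g scene side|grep -v hook; python3 go.py .533 .247 .18 7.2 0
```

```text
tcp [0.5336 0.247  0.2142] [179.9  -0.    7.1] F [ 0.7  0.2 -2. ] 0.10767601246456378
scene tab 86 (array([543.5, 248.1]), array([22.1, 10.7]), 11.4) z 0.2398 0.2731
scene bar 73 (array([537.3, 251.7]), array([93. , 13.6]), 4.9) 0.2447
scene rim 335 (array([538.7, 247.9]), array([93.6, 73.9]), 6.7) [0.1591 0.1645 0.1688]
side tab 26 (array([536. , 242.3]), array([11.1, 29.4]), 86.2) z 0.2388 0.2713
side bar 90 (array([537.1, 241.8]), array([91.3, 16.2]), 7.0) 0.245
side rim 251 (array([537.9, 245.3]), array([93.7, 76. ]), 6.3) [0.1589 0.164  0.1685]
t 8.0167 pos [0.5335 0.2463 0.2142] rot [179.9   0.    7.1] q [ -18.   25.  -17.   95.    8.   61. -120.] F [-0.8 -0.8 -2.5] w 0.104 n 1
[-0.0005, -0.0008, 0.0342, 0.1, 0.01, -0.14, 0.0]
```

Request:
servo_tool(plan=[[0,-0.001,0.008,0,0,0,0],[0,0,0.01,0,0,0,0],[0,0,0.008,0,0,0,0],[0,0,0.004,0,0,0,0],[0,0,0,0,0,0,0]])

```text
t: 8.43
eef_pos: [0.5336, 0.245, 0.1803]
eef_rot: [179.8, 0.1, 6.9]
force: [0.2, -0.6, -2.1]
gripper_width: 0.103
```

Request:
servo_tool(plan=[[0,0,0.003,0,0,0,0],[0,0,0,0,0,0,0]])

```text
t: 8.6
eef_pos: [0.5333, 0.2446, 0.1762]
eef_rot: [179.8, 0.1, 6.9]
force: [-0.4, -0.4, -1.7]
gripper_width: 0.114
```

Request:
servo_tool(plan=[[0,-0.001,0.002,0,0,0,0],[0,0,0.001,0,0,0,0]])

```text
t: 8.77
eef_pos: [0.5337, 0.2449, 0.1754]
eef_rot: [179.7, 0.1, 6.8]
force: [-4.3, -2.1, 9.5]
gripper_width: 0.104
```

```bash
python3 look.py h scene side|grep -v hook
```

```text
tcp [0.5337 0.2449 0.1754] [1.797e+02 1.000e-01 6.800e+00] F [-4.3 -2.1  9.5] 0.10366270639261761
scene tab 77 (array([544.2, 245.1]), array([24.8,  9.5]), 26.3) z 0.2013 0.2339
scene bar 159 (array([546.1, 263.6]), array([84.4, 77.4]), 65.0) 0.2064
scene rim 374 (array([538.8, 245.3]), array([95.9, 72.5]), 6.6) [0.12   0.1257 0.1295]
side tab 26 (array([536.7, 242.5]), array([30.8,  8.1]), 1.2) z 0.2005 0.234
side bar 102 (array([545.4, 258.1]), array([84.1, 77. ]), 66.2) 0.2064
side rim 262 (array([535. , 261.8]), array([ 93.9, 112.3]), 8.6) [0.1201 0.1254 0.1297]
```

The bar is in contact with the hook: 9.5 N upward, bar at about 0.199. I'll open slightly and then rise.

Request:
servo_tool(plan=[[0,0,0,0,0,0,0.022],[0,0,0,0,0,0,0.022],[0,0,0,0,0,0,0.022],[0,0,0,0,0,0,0.022]])

```text
t: 9.2
eef_pos: [0.5348, 0.2467, 0.1778]
eef_rot: [179.9, -0.2, 6.9]
force: [0.1, -0.3, -0.6]
gripper_width: 0.255
```

```bash
python3 look.py i scene side|grep -v hook
```

```text
tcp [0.5348 0.2467 0.1778] [179.9  -0.2   6.9] F [ 0.1 -0.3 -0.6] 0.25546859659644716
scene tab 139 (array([540.5, 243.1]), array([31.2, 17.1]), 8.7) z 0.2009 0.2354
scene bar 191 (array([537.7, 273.1]), array([51.6, 91.2]), 34.8) 0.2087
scene rim 325 (array([537.1, 245.9]), array([95.5, 71. ]), 7.6) [0.1222 0.127  0.1306]
side tab 34 (array([537.7, 243.3]), array([18.5, 30.7]), 76.1) z 0.2 0.2353
side bar 104 (array([520.7, 260.6]), array([77.1, 91.1]), 33.9) 0.2084
side rim 232 (array([535.3, 261.3]), array([ 94.1, 112.8]), 5.0) [0.1223 0.1262 0.132 ]
```

Request:
servo_tool(plan=[[0,0,-0.008,0,0,0,0.022],[0,0,-0.012,0,0,0,0.022],[0,0,-0.02,0,0,0,0.022],[0,0,-0.03,0,0,0,0.03],[0,0,-0.035,0,0,0,0.05],[0,0,-0.02,0,0,0,0.05],[0,0,-0.005,0,0,0,0.05]])

```text
t: 9.88
eef_pos: [0.5329, 0.2451, 0.3131]
eef_rot: [179.7, 0.2, 6.9]
force: [0.2, -0.1, -0.0]
gripper_width: 0.59
```

```bash
python3 - <<'E'
from workcell import *
from h import *
for n in('scene','side'):
    f=grab_frame(n);np.savez(f'pics/hung_{n}.npz',**f);W=cloud(f);z=W[...,2]
    m=yel(f)&(abs(W[...,0]-.5366)<.05)&(abs(W[...,1]-.247)<.05)&(z>.15);p=W[m];print(n,rect(p),p.min(0),p.max(0))
    h=hsv(f);m=(abs(W[...,0]-.5366)<.06)&(abs(W[...,1]-.247)<.05)&(abs(z-.127)<.01)&(h[...,1]<50)&(h[...,2]>120);p=W[m];print(rect(p),np.percentile(p[:,2],[5,50,95]))
E
python3 go.py .451 -.303 .26 97 .05 16
```

```text
scene (array([538.6, 245.9]), array([33. , 10.6]), 9.1) [0.52221157 0.23965012 0.19952826] [0.55504202 0.25280928 0.23585489]
(array([538. , 245.6]), array([94.4, 72.3]), 6.8) [0.11801118 0.12528969 0.13071972]
side (array([537.3, 242. ]), array([31.4, 16.6]), 15.8) [0.52149627 0.23594101 0.19820949] [0.55268488 0.25359258 0.23340486]
(array([536.2, 243.5]), array([92. , 78.8]), 6.1) [0.11756676 0.12473894 0.1300347 ]
t 9.9833 pos [0.5326 0.2449 0.3109] rot [179.7   0.2   6.9] q [ -18.   22.  -17.   85.    7.   74. -119.] F [ 0.5 -0.4 -0.2] w 0.583 n 16
[-0.0091, 0.0334, 0.0034, 0.0, 0.03, -5.63, 0.05]
[-0.0124, 0.0323, 0.0034, 0.0, 0.03, -5.63, 0.05]
[-0.0155, 0.0309, 0.0034, 0.0, 0.03, -5.63, 0.05]
[-0.0184, 0.0293, 0.0034, 0.0, 0.03, -5.63, 0.05]
[-0.0212, 0.0273, 0.0034, 0.0, 0.03, -5.63, 0.05]
[-0.0238, 0.0251, 0.0033, 0.0, 0.03, -5.63, 0.05]
[-0.0262, 0.0226, 0.0033, 0.0, 0.03, -5.63, 0.05]
[-0.0283, 0.02, 0.0033, 0.0, 0.03, -5.63, 0.05]
[-0.0301, 0.0171, 0.0033, 0.0, 0.03, -5.63, 0.05]
[-0.0316, 0.0141, 0.0033, 0.0, 0.03, -5.63, 0.05]
[-0.0329, 0.0109, 0.0033, 0.0, 0.03, -5.63, 0.05]
[-0.0338, 0.0076, 0.0033, 0.0, 0.03, -5.63, 0.05]
[-0.0344, 0.0043, 0.0032, 0.0, 0.03, -5.63, 0.05]
[-0.0346, 0.0009, 0.0032, 0.0, 0.03, -5.63, 0.05]
[-0.0345, -0.0025, 0.0032, 0.0, 0.03, -5.63, 0.05]
[-0.0341, -0.0059, 0.0032, 0.0, 0.03, -5.63, 0.05]
```

The basket hangs on the hook, upright and released: rim level at 0.125, tab at 0.199–0.235. Next is the rack.

Request:
servo_tool(plan=[[-0.009,0.033,0.003,0,0,-5.6,0.05],[-0.012,0.032,0.003,0,0,-5.6,0.05],[-0.0155,0.031,0.003,0,0,-5.6,0.05],[-0.0185,0.029,0.003,0,0,-5.6,0.05],[-0.021,0.027,0.003,0,0,-5.6,0.05],[-0.024,0.025,0.003,0,0,-5.6,0.05],[-0.026,0.0225,0.003,0,0,-5.6,0.05],[-0.028,0.02,0.003,0,0,-5.6,0.05]])

```text
t: 10.65
eef_pos: [0.4873, -0.0298, 0.2751]
eef_rot: [-179.2, 0.9, 54.4]
force: [1.1, 0.2, 0.5]
gripper_width: 0.583
```

Request:
servo_tool(plan=[[-0.03,0.017,0.003,0,0,-5.6,0.05],[-0.0315,0.014,0.003,0,0,-5.6,0.05],[-0.033,0.011,0.003,0,0,-5.6,0.05],[-0.034,0.0075,0.003,0,0,-5.6,0.05],[-0.0345,0.004,0.003,0,0,-5.6,0.05],[-0.0345,0.001,0.003,0,0,-5.6,0.05],[-0.0345,-0.0025,0.003,0,0,-5.6,0.05],[-0.02,-0.003,0.003,0,0,-5,0.05]])

```text
t: 11.32
eef_pos: [0.4504, -0.3064, 0.2389]
eef_rot: [-177.8, -0.5, 100.8]
force: [0.5, 0.7, -0.3]
gripper_width: 0.587
```

```bash
python3 go.py .451 -.303 .24 97 .05
```

```text
t 11.3167 pos [ 0.4504 -0.3064  0.2389] rot [-177.8   -0.5  100.8] q [ 44.  22. -23.  97.  10.  65.  29.] F [ 0.5  0.7 -0.3] w 0.587 n 1
[0.0032, 0.0011, -0.0011, -2.23, -0.42, 3.81, 0.05]
```

Request:
servo_tool(plan=[[0.002,0.001,0,-1.5,-0.3,2.5,0.05],[0.001,0,0,-0.6,0,1.2,0.05],[0,0,0,0,0,0,0.05]])

```text
t: 11.57
eef_pos: [0.4456, -0.3092, 0.2322]
eef_rot: [-179.5, -0.4, 96.8]
force: [-0.1, -0.5, 0.3]
gripper_width: 0.584
```

```bash
python3 - <<'E'
from workcell import *
from h import *
f=grab_frame('wrist');np.savez('pics/k.npz',**f);cv2.imwrite('pics/k.png',f['pixels'])
W=cloud(f);z=W[...,2]
def S(n,m):
    p=W[m]
    if len(p)>5:print(n,len(p),rect(p),np.round(np.percentile(p[:,2],[2,50,98]),4))
S('redbow',red(f)&(z>.07)&(z<.095)&(abs(W[...,0]-.451)<.04)&(abs(W[...,1]+.303)<.04))
S('yelbow',yel(f)&(z>.07)&(z<.095)&(abs(W[...,1]+.372)<.04)&(abs(W[...,0]-.451)<.05))
S('rack',(abs(z-.04)<.004)&(abs(W[...,0]-.455)<.07)&(abs(W[...,1]+.337)<.09))
S('lockbox',(abs(z-.03)<.003)&(abs(W[...,0]-.57)<.07)&(abs(W[...,1]+.187)<.07))
S('locktop',(abs(z-.064)<.004)&(abs(W[...,0]-.57)<.04)&(abs(W[...,1]+.187)<.04))
E
python3 go.py .451 -.303 .1 97 .05
```

```text
redbow 332 (array([ 450.7, -301.4]), array([ 9.8, 31.1]), 7.0) [0.0738 0.0826 0.0846]
yelbow 285 (array([ 458.9, -370.6]), array([ 9.3, 30.7]), 6.9) [0.0722 0.0827 0.0846]
rack 4402 (array([ 455.3, -336.9]), array([ 50.1, 130.8]), 7.1) [0.0371 0.0386 0.0402]
lockbox 5622 (array([ 569.2, -186.9]), array([88.9, 98.2]), 69.9) [0.0272 0.0285 0.0305]
locktop 909 (array([ 569.6, -186.4]), array([32. , 32.3]), 69.4) [0.0602 0.0621 0.0641]
t 11.6167 pos [ 0.4457 -0.3088  0.2323] rot [-179.4   -0.4   96.9] q [ 45.  21. -22.  99.   9.  62.  27.] F [-0.2 -0.5 -0.4] w 0.582 n 4
[0.001, 0.0018, 0.0331, -0.14, -0.11, -0.03, 0.05]
[0.0011, 0.0017, 0.0331, -0.14, -0.11, -0.03, 0.05]
[0.0012, 0.0017, 0.0331, -0.14, -0.11, -0.03, 0.05]
[0.0012, 0.0016, 0.0331, -0.14, -0.11, -0.03, 0.05]
```

View pics/k.png

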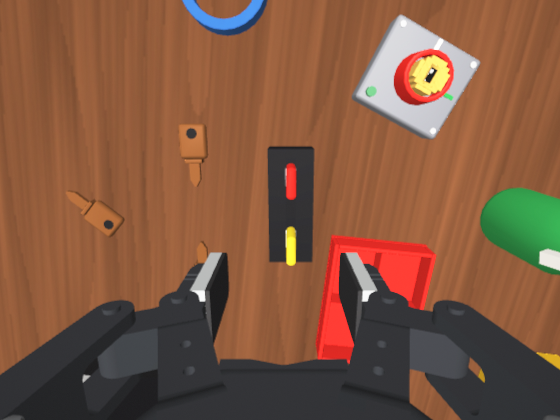

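The wrist view confirms red is the far slot, at (291,182), with yellow at (290,245). The lock's dark keyway shows at (430,75). Next I descend and measure the keyway angle.

Request:
servo_tool(plan=[[0.001,0.0015,0.03,-0.1,-0.1,0,0.05],[0.001,0.0015,0.033,-0.1,-0.1,0,0.05],[0.001,0.0015,0.033,-0.1,-0.1,0,0.05],[0.002,0.001,0.02,-0.1,-0.1,0,0.05],[0.001,0,0.006,0,0,0,0.05],[0,0,0,0,0,0,0.05]])

```text
t: 12.12
eef_pos: [0.4531, -0.2954, 0.1073]
eef_rot: [-179.9, 0.0, 97.5]
force: [0.3, -0.4, 0.7]
gripper_width: 0.586
```

```bash
python3 go.py .4507 -.3018 .026 97 .05
python3 - <<'E'
from h import *
f=dict(np.load('pics/k.npz'));K=f['K'];T=f['world_from_camera']
def onplane(u,v,z):
    d=T[:3,:3]@np.array([(u-K[0,2])/K[0,0],-(v-K[1,2])/K[1,1],-1]);return T[:3,3]+d*(z-T[2,3])/d[2]
h=hsv(f)
m=box(f,(405,50,455,100))&(h[...,2]<70)
n,l,st,c=cv2.connectedComponentsWithStats(m.astype(np.uint8));print([(st[i].tolist(),c[i].round(1).tolist()) for i in range(1,n) if st[i][4]>8])
for i in range(1,n):
    if st[i][4]<15:continue
    v,u=np.where(l==i);P=np.array([onplane(a,b,.062) for a,b in zip(u,v)]);print(rect(P),P.mean(0))
y=box(f,(395,40,465,115))&(h[...,0]>15)&(h[...,0]<35)&(h[...,1]>100)
v,u=np.where(y);P=np.array([onplane(a,b,.064) for a,b in zip(u,v)]);print('brass',rect(P))
cv2.imwrite('pics/kc.png',cv2.resize(f['pixels'][30:120,385:485],None,fx=5,fy=5,interpolation=cv2.INTER_NEAREST))
E
```

```text
t 12.1167 pos [ 0.4531 -0.2954  0.1073] rot [-179.9    0.    97.5] q [ 42.  29. -21. 109.  14.  45.  21.] F [ 0.3 -0.4  0.7] w 0.586 n 3
[-0.002, -0.001, 0.0271, -0.02, 0.01, 0.18, 0.05]
[-0.002, -0.001, 0.0271, -0.02, 0.01, 0.18, 0.05]
[-0.002, -0.001, 0.0271, -0.02, 0.01, 0.18, 0.05]
[([426, 69, 10, 13, 50], [430.0, 76.2])]
(array([ 568.6, -186.4]), array([11.8,  4.5]), 69.1) [ 0.56858152 -0.18746405  0.062     ]
brass (array([ 566.8, -187.1]), array([37.1, 34.7]), 9.4)
```

View pics/kc.png

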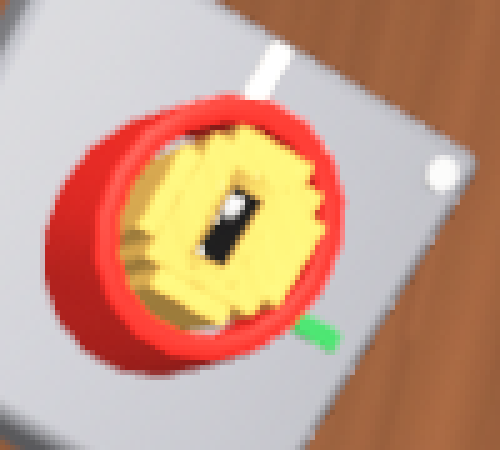

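The crop shows the keyway slot pointing along about 69.5°, towards the white mark, and centred near (0.5693, -0.1867). Next I descend onto the red key.

Request:
servo_tool(plan=[[-0.003,-0.002,0.02,0,0,0.2,0.05],[-0.002,-0.001,0.02,0,0,0.2,0.05],[-0.001,0,0.018,0,0,0.1,0.05],[0,0,0.008,0,0,0,0.05],[0,0,0,0,0,0,0.05]])

```text
t: 12.53
eef_pos: [0.4563, -0.3011, 0.0452]
eef_rot: [179.7, 0.3, 97.4]
force: [-0.7, 0.6, -0.4]
gripper_width: 0.587
```

```bash
python3 go.py .4507 -.3018 .026 97 .05
```

```text
t 12.5333 pos [ 0.4563 -0.3011  0.0452] rot [179.7   0.3  97.4] q [ 41.  34. -18. 112.  17.  36.  19.] F [-0.7  0.6 -0.4] w 0.587 n 1
[0.0001, -0.0057, 0.0192, 0.29, 0.3, 0.37, 0.05]
```

Request:
servo_tool(plan=[[0,-0.003,0.01,0.2,0.2,0.3,0.05],[0,-0.002,0.006,0.1,0.1,0.1,0.05],[0,-0.001,0.001,0,0,0,0.05],[0,0,0,0,0,0,0.05]])

```text
t: 12.87
eef_pos: [0.4524, -0.3026, 0.0304]
eef_rot: [179.8, 0.1, 97.0]
force: [-0.4, 0.1, -0.4]
gripper_width: 0.587
```

```bash
python3 go.py .4507 -.3018 .026 97 .05
```

```text
t 12.8667 pos [ 0.4524 -0.3026  0.0304] rot [1.798e+02 1.000e-01 9.700e+01] q [ 40.  35. -18. 113.  18.  34.  18.] F [-0.4  0.1 -0.4] w 0.587 n 1
[0.001, -0.0016, 0.0044, 0.16, 0.15, 0.0, 0.05]
```

Request:
servo_tool(plan=[[0.001,-0.0015,0.002,0.1,0.1,0,0.03],[0,0,0,0,0,0,0.0],[0,0,0,0,0,0,0.0],[0,0,0,0,0,0,0.0],[0,0,0,0,0,0,0.0],[0,0,0,0,0,0,0.0],[0,0,0,0,0,0,0.0]])

```text
t: 13.45
eef_pos: [0.4512, -0.3023, 0.0299]
eef_rot: [179.8, 0.1, 97.0]
force: [-0.1, 0.4, -0.3]
gripper_width: 0.104
```

Request:
servo_tool(plan=[[0,0,-0.005,0,0,0,0.0],[0,0,-0.01,0,0,0,0.0],[0,0,-0.015,0,0,0,0.0],[0,0,-0.02,0,0,0,0.0],[0,0,-0.02,0,0,0,0.0],[0,0,-0.015,0,0,0,0.0],[0,0,-0.005,0,0,0,0.0],[0,0,0,0,0,0,0]])

```text
t: 14.12
eef_pos: [0.4506, -0.3012, 0.1277]
eef_rot: [179.9, 0.1, 97.0]
force: [-0.3, -1.0, -1.6]
gripper_width: 0.103
```

```bash
python3 go.py .5693 -.1867 .115 69.5 0 7
```

```text
t 14.1167 pos [ 0.4506 -0.3012  0.1277] rot [1.799e+02 1.000e-01 9.700e+01] q [ 43.  27. -21. 108.  13.  47.  22.] F [-0.3 -1.  -1.6] w 0.103 n 7
[0.0142, 0.0188, 0.0018, 0.02, 0.01, 3.93, 0.0]
[0.0154, 0.0178, 0.0018, 0.02, 0.01, 3.93, 0.0]
[0.0166, 0.0167, 0.0018, 0.02, 0.01, 3.93, 0.0]
[0.0177, 0.0155, 0.0018, 0.02, 0.01, 3.93, 0.0]
[0.0187, 0.0143, 0.0018, 0.02, 0.01, 3.93, 0.0]
[0.0197, 0.013, 0.0018, 0.02, 0.01, 3.93, 0.0]
[0.0205, 0.0116, 0.0018, 0.02, 0.01, 3.93, 0.0]
```

Request:
servo_tool(plan=[[0.014,0.019,0.002,0,0,3.9,0],[0.0155,0.018,0.002,0,0,3.9,0],[0.0165,0.0165,0.002,0,0,3.9,0],[0.0175,0.0155,0.002,0,0,3.9,0],[0.0185,0.0145,0.002,0,0,3.9,0],[0.018,0.012,0.002,0,0,3.5,0],[0.008,0.005,0.001,0,0,2,0],[0,0,0,0,0,0,0]])

```text
t: 14.78
eef_pos: [0.5596, -0.1965, 0.1099]
eef_rot: [-179.8, 0.1, 70.5]
force: [-0.2, -0.5, -0.9]
gripper_width: 0.104
```

```bash
cat > key.py <<'E'
from workcell import *
from h import *
import sys
f=grab_frame('wrist');np.savez(f'pics/{sys.argv[1]}.npz',**f);cv2.imwrite(f'pics/{sys.argv[1]}.png',f['pixels'])
s=sense();e=np.array(s['eef_pos']);W=cloud(f);z=W[...,2];print('tcp',np.round(e,4),np.round(s['eef_rot'],1),'F',np.round(s['force'],1))
near=np.linalg.norm(W[...,:2]-e[:2],axis=-1)<.06
p=W[near&red(f)&(z>e[2]-.01)];
if len(p)>5:
    k=p[:,2]>p[:,2].max()-.008;print('bow',len(p),rect(p),'top',rect(p[k]),'z',np.round(np.percentile(p[:,2],[1,99]),4))
p=W[(abs(z-.0285)<.003)&(abs(W[...,0]-.57)<.07)&(abs(W[...,1]+.187)<.07)]
if len(p)>5:print('box',len(p),rect(p))
p=W[(abs(z-.063)<.004)&(abs(W[...,0]-.57)<.04)&(abs(W[...,1]+.187)<.04)]
if len(p)>5:print('mouth',len(p),rect(p))
E
python3 key.py m; python3 go.py .5693 -.1867 .115 69.5 0
```

```text
tcp [ 0.5587 -0.1971  0.1098] [-1.798e+02  1.000e-01  7.060e+01] F [ 0.5  1.2 -1. ]
bow 2263 (array([ 576.6, -198.3]), array([31.8, 46.8]), 80.2) top (array([ 594.7, -200.5]), array([1.1, 4.2]), 39.0) z [0.13   0.1873]
box 10155 (array([ 569.6, -186. ]), array([89.1, 99.4]), 69.7)
mouth 1641 (array([ 569.7, -186.5]), array([32.3, 31. ]), 69.8)
t 14.8333 pos [ 0.5587 -0.1971  0.1098] rot [-1.798e+02  1.000e-01  7.060e+01] q [ 23.  32. -13. 101.   9.  48. -14.] F [ 0.5  1.2 -1. ] w 0.106 n 1
[0.0133, 0.0065, -0.0053, -0.19, 0.13, 1.1, 0.0]
```

View pics/m.png

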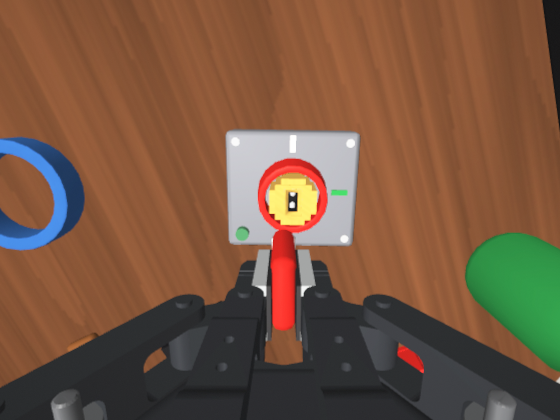

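```bash
python3 - <<'E'
from h import *
f=dict(np.load('pics/m.npz'));W=cloud(f);z=W[...,2];e=np.array([.5592,-.1968,.1098])
h=hsv(f);m=red(f)&box(f,(268,225,300,332))&(np.linalg.norm(W[...,:2]-e[:2],axis=-1)<.024)
p=W[m];print(len(p),rect(p),np.percentile(p[:,2],[1,50,99]))
a=np.radians(70.6);d=p[:,:2]-e[:2];ax=d@[np.cos(a),np.sin(a)];ay=d@[np.sin(a),-np.cos(a)]
print('along x',np.percentile(ax,[1,99]),'along y',np.percentile(ay,[1,99]))
k=p[:,2]>.158;print('top',rect(p[k]),np.percentile(ax[k],[1,99]),np.percentile(ay[k],[1,99]))
E
python3 go.py .5693 -.1867 .105 69.5 0
```

```text
2383 (array([ 558.8, -195.4]), array([31.2, 18.4]), 87.8) [0.05533661 0.16253323 0.1647935 ]
along x [-0.01283233  0.01706674] along y [-0.00508812  0.00871355]
top (array([ 559.5, -195.3]), array([31.7, 10.1]), 69.1) [-0.01324262  0.01680927] [-0.00424068  0.00443812]
t 14.8333 pos [ 0.5587 -0.1971  0.1098] rot [-1.798e+02  1.000e-01  7.060e+01] q [ 23.  32. -13. 101.   9.  48. -14.] F [ 0.5  1.2 -1. ] w 0.106 n 1
[0.0133, 0.0065, 0.0047, -0.19, 0.13, 1.1, 0.0]
```

Request:
servo_tool(plan=[[0.008,0.004,0,-0.1,0.1,0.7,0],[0.004,0.002,0,0,0,0.3,0],[0.001,0.0005,0,0,0,0,0],[0,0,0,0,0,0,0],[0,0,0,0,0,0,0]])

```text
t: 15.25
eef_pos: [0.5669, -0.1896, 0.1088]
eef_rot: [-179.8, 0.1, 69.5]
force: [-0.1, -0.1, -1.2]
gripper_width: 0.099
```

```bash
python3 go.py .5693 -.1867 .105 69.5 0
python3 - <<'E'
from workcell import *
from h import *
f=grab_frame('wrist');np.savez('pics/n.npz',**f);W=cloud(f);z=W[...,2];s=sense();e=np.array(s['eef_pos'])
a=np.radians(s['eef_rot'][2]);X=np.array([np.cos(a),np.sin(a)]);Y=np.array([np.sin(a),-np.cos(a)])
m=red(f)&(np.linalg.norm(W[...,:2]-e[:2],axis=-1)<.024)&(z>e[2]+.02)
p=W[m];d=p[:,:2]-e[:2];print(len(p),rect(p),np.percentile(d@X,[1,99]),np.percentile(d@Y,[1,99]),np.percentile(p[:,2],[1,99]))
p=W[(abs(z-.0285)<.003)&(abs(W[...,0]-.57)<.07)&(abs(W[...,1]+.187)<.07)];print('box',rect(p))
h=hsv(f);m=(h[...,2]<60)&(abs(W[...,0]-.5695)<.009)&(abs(W[...,1]+.1867)<.009);v,u=np.where(m);print('slot px',len(u),u.mean() if len(u) else 0,v.mean() if len(u) else 0)
E
```

```text
t 15.25 pos [ 0.5669 -0.1896  0.1088] rot [-1.798e+02  1.000e-01  6.950e+01] q [ 22.  32. -13. 101.   9.  48. -15.] F [-0.1 -0.1 -1.2] w 0.099 n 1
[0.0036, 0.0013, 0.0037, -0.24, 0.15, 0.01, 0.0]
2211 (array([ 566.9, -188. ]), array([31.6, 10.3]), 68.1) [-0.01332487  0.0168401 ] [-0.00497115  0.0043388 ] [0.13091764 0.16374558]
box (array([ 569.7, -185.9]), array([88.3, 99.5]), 69.6)
slot px 3436 292.81257275902215 372.7840512223516
```

Request:
servo_tool(plan=[[0.0015,0.001,0.006,-0.2,0.1,0,0],[0.001,0.0005,0.006,0,0,0,0],[0,0,0.004,0,0,0,0],[0,0,0,0,0,0,0],[0,0,0,0,0,0,0]])

```text
t: 15.72
eef_pos: [0.5682, -0.1893, 0.091]
eef_rot: [-180.0, 0.1, 69.4]
force: [1.0, -0.5, -1.5]
gripper_width: 0.105
```

```bash
python3 go.py .569 -.1880 .085 69.5 0
```

```text
t 15.7167 pos [ 0.5682 -0.1893  0.091 ] rot [-1.80e+02  1.00e-01  6.94e+01] q [ 22.  33. -12. 102.  10.  46. -16.] F [ 1.  -0.5 -1.5] w 0.105 n 1
[0.0015, 0.0003, 0.006, -0.03, 0.08, -0.1, 0.0]
```

Request:
servo_tool(plan=[[0.0013,0.0003,0.003,0,0.1,0,0],[0,0,0.003,0,0,0,0],[0,0,0,0,0,0,0]])

```text
t: 15.97
eef_pos: [0.569, -0.1882, 0.0843]
eef_rot: [-180.0, -0.0, 69.4]
force: [-0.7, -0.2, -0.4]
gripper_width: 0.105
```

Request:
servo_tool(plan=[[0,0,0.004,0,0,0,0],[0,0,0.003,0,0,0,0],[0,0,0.001,0,0,0,0],[0,0,0,0,0,0,0]])

```text
t: 16.3
eef_pos: [0.569, -0.188, 0.0754]
eef_rot: [-180.0, -0.0, 69.4]
force: [-0.8, 0.7, -0.8]
gripper_width: 0.102
```

```bash
python3 go.py .569 -.1880 .07 69.5 0
```

```text
t 16.3 pos [ 0.569  -0.188   0.0754] rot [-180.    -0.    69.4] q [ 22.  35. -12. 102.  10.  44. -16.] F [-0.8  0.7 -0.8] w 0.102 n 1
[0.0, -0.0001, 0.0054, -0.04, -0.03, -0.09, 0.0]
```

The tip is about 6 mm inside the keyway without any contact force. Pushing on.

Request:
servo_tool(plan=[[0,0,0.004,0,0,0,0],[0,0,0.004,0,0,0,0],[0,0,0.004,0,0,0,0],[0,0,0.004,0,0,0,0]])

```text
t: 16.63
eef_pos: [0.5704, -0.1875, 0.0622]
eef_rot: [179.8, -0.1, 69.4]
force: [-3.6, 0.4, 5.5]
gripper_width: 0.103
```

Request:
servo_tool(plan=[[0,0,0.004,0,0,0,0],[0,0,0.004,0,0,0,0],[0,0,0.004,0,0,0,0],[0,0,0.004,0,0,0,0]])

```text
t: 16.97
eef_pos: [0.5708, -0.1879, 0.053]
eef_rot: [179.6, 0.0, 69.4]
force: [-18.1, 5.1, 59.7]
gripper_width: 0.105
```

Request:
servo_tool(plan=[[-0.0003,-0.001,-0.0005,0.2,0,0,0],[0,0,0,0,0,0,0]])

```text
t: 17.13
eef_pos: [0.5697, -0.1876, 0.055]
eef_rot: [179.7, 0.0, 69.4]
force: [-1.0, -0.2, -0.9]
gripper_width: 0.104
```

Run:
```python
from workcell import *
from h import *
s=sense();e=np.array(s['eef_pos']);print(e,s['eef_rot'],s['force'],s['joint_positions'],s['t'])
for n in('wrist','side','scene'):
    f=grab_frame(n);W=cloud(f);z=W[...,2]
    m=red(f)&(np.linalg.norm(W[...,:2]-e[:2],axis=-1)<.02)&(z>.072);p=W[m];print(n,len(p),rect(p),'bow z',np.percentile(p[:,2],[1,50,99]))
```

```text
[ 0.56972222 -0.18755495  0.05500092] [1.79707914e+02 2.62637038e-02 6.93833728e+01] [-0.95847314 -0.19123263 -0.90900621] [ 21.2132975   35.9378359  -11.78315877 103.68577838  10.60260073
  41.15609902 -16.9778214 ] 17.1333
wrist 2228 (array([ 567.7, -183.9]), array([28.6, 27.6]), 36.7) bow z [0.07508466 0.10775389 0.10991876]
side 84 (array([ 568.8, -189.3]), array([32.8,  9. ]), 71.9) bow z [0.07367048 0.10509584 0.11133906]
scene 44 (array([ 572.2, -183.2]), array([25.9,  8.6]), 61.9) bow z [0.07466409 0.09903856 0.11620386]
```

The key is home: bow top at 0.110, against 0.109 expected, after a 60 N push. Turning clockwise about the key axis now.

Request:
servo_tool(plan=[[0,-0.0002,0.0005,0,0,4,0],[0,-0.0002,0.0005,0,0,6,0],[0,-0.0002,0.0005,0,0,6,0],[0,-0.0002,0.0005,0,0,6,0],[0,-0.0002,0.0005,0,0,6,0]])

```text
t: 17.7
eef_pos: [0.5696, -0.1876, 0.0534]
eef_rot: [179.7, -0.2, 40.4]
force: [-2.8, 1.3, 12.0]
gripper_width: 0.109
```

```bash
cat > piv.py <<'E'
# pivot error: key axis offset (1.75 mm in tool x) vs lock centre, in tool axes
from workcell import sense
import numpy as np
s=sense();a=np.radians(s['eef_rot'][2]);X=np.array([np.cos(a),np.sin(a)]);Y=np.array([np.sin(a),-np.cos(a)])
d=np.array([.5696,-.1864])-(np.array(s['eef_pos'][:2])+.00175*X)
print('tool dx,dy mm',np.round([d@X*1e3,d@Y*1e3],2),'z',s['eef_pos'][2],'rot',np.round(s['eef_rot'],2),'F',np.round(s['force'],1),'M',np.round(s['moment'],2),'q7',s['joint_positions'][6],'w',s['gripper_width'])
E
python3 piv.py
```

```text
tool dx,dy mm [-0.96 -0.9 ] z 0.053434886631345636 rot [179.7   -0.18  40.39] F [-2.8  1.3 12. ] M [0.29 0.92 0.05] q7 -38.9124965279926 w 0.1087549405734274
```

Request:
servo_tool(plan=[[-0.0003,-0.0004,0.0003,0.1,0.1,6,0],[-0.0002,-0.0003,0.0003,0.1,0.1,6,0],[-0.0002,-0.0003,0.0003,0,0,6,0],[0,-0.0002,0.0003,0,0,6,0],[0,-0.0002,0.0003,0,0,6,0]])

```text
t: 18.12
eef_pos: [0.5692, -0.1873, 0.0535]
eef_rot: [-180.0, -0.5, 8.9]
force: [-2.8, 1.5, 10.3]
gripper_width: 0.105
```

```bash
python3 piv.py
```

```text
tool dx,dy mm [-1.26 -0.83] z 0.0534807495402895 rot [-179.97   -0.51    8.88] F [-2.8  1.5 10.3] M [0.37 0.88 0.09] q7 -62.1178150371038 w 0.10454687557757113
```

Request:
servo_tool(plan=[[-0.0003,-0.0004,0.0003,0,-0.2,6,0],[-0.0003,-0.0003,0.0003,0,-0.2,6,0],[-0.0002,-0.0003,0.0003,0,0,6,0],[0,-0.0002,0.0003,0,0,6,0],[0,-0.0002,0.0003,0,0,5,0]])

```text
t: 18.53
eef_pos: [0.5692, -0.1868, 0.0535]
eef_rot: [-179.9, -0.2, -21.6]
force: [-3.9, 1.3, 10.5]
gripper_width: 0.106
```

```bash
python3 piv.py
```

```text
tool dx,dy mm [-1.48 -0.48] z 0.05347670128415401 rot [-1.7993e+02 -1.5000e-01 -2.1640e+01] F [-3.9  1.3 10.5] M [0.4  0.84 0.15] q7 -84.93858407143706 w 0.10560014261460984
```

Request:
servo_tool(plan=[[-0.0003,-0.0003,0.0003,0,0,4,0],[-0.0003,-0.0002,0.0003,0,0,3,0],[0,0,0.0003,0,0,3,0]])

```text
t: 18.78
eef_pos: [0.5692, -0.1867, 0.0535]
eef_rot: [-180.0, -0.2, -32.3]
force: [-2.9, 2.8, 10.4]
gripper_width: 0.098
```

```bash
python3 piv.py
python3 - <<'E'
from workcell import *
from h import *
f=grab_frame('wrist');cv2.imwrite('pics/t.png',f['pixels']);np.savez('pics/t.npz',**f);W=cloud(f);z=W[...,2]
e=np.array(sense()['eef_pos']);m=red(f)&(np.linalg.norm(W[...,:2]-e[:2],axis=-1)<.022)&(z>.1);p=W[m];print(len(p),rect(p),np.percentile(p[:,2],[1,50,99]))
g=grab_frame('side');a=f['pixels'][130:390,150:430];b=cv2.resize(g['pixels'][205:305,270:380],None,fx=2.6,fy=2.6);cv2.imwrite('pics/tt.png',np.hstack([a,b[:260]]))
E
```

```text
tool dx,dy mm [-1.54 -0.51] z 0.05345110554422057 rot [-179.96   -0.21  -32.27] F [-2.9  2.8 10.4] M [0.57 0.74 0.31] q7 -92.84402937263872 w 0.09798789191843318
1753 (array([ 569.7, -186. ]), array([10.1, 31.4]), 56.3) [0.10083278 0.10668429 0.10855492]
```

View pics/tt.png

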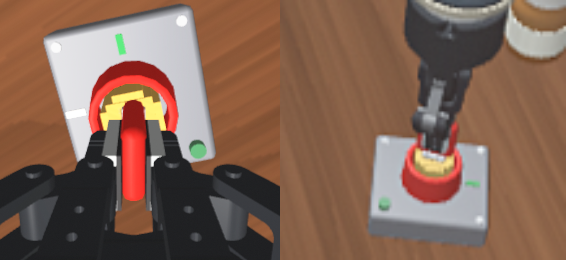

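The key's long axis is at about -34°, pointing at the green mark and roughly 103° from rest including play. The moment rose from 0.15 to 0.31 Nm, so it is at the stop. Bow top is at 0.109, so it is still home. Next I hold against the stop and recheck.

Request:
servo_tool(plan=[[0,0,0.0003,0,0,1,0],[0,0,0.0003,0,0,1,0],[0,0,0.0003,0,0,1,0],[0,0,0.0003,0,0,1,0],[0,0,0.0003,0,0,1,0],[0,0,0.0003,0,0,1,0]])

```text
t: 19.38
eef_pos: [0.5691, -0.1867, 0.0534]
eef_rot: [180.0, -0.2, -38.1]
force: [-3.7, 1.7, 11.2]
gripper_width: 0.105
```

```bash
python3 piv.py
python3 - <<'E'
from workcell import *
from h import *
for n in('scene','side','wrist'):
    f=grab_frame(n);W=cloud(f);z=W[...,2];h=hsv(f)
    p=W[yel(f)&(abs(W[...,0]-.537)<.05)&(abs(W[...,1]-.247)<.05)&(z>.15)]
    if len(p)>5:print(n,'tab',rect(p),p[:,2].min(),p[:,2].max())
    p=W[(abs(W[...,0]-.5366)<.06)&(abs(W[...,1]-.247)<.05)&(abs(z-.127)<.01)&(h[...,1]<50)&(h[...,2]>120)]
    if len(p)>5:print('rim',rect(p),np.percentile(p[:,2],[5,50,95]))
    p=W[yel(f)&(abs(W[...,0]-.459)<.03)&(abs(W[...,1]+.371)<.03)&(z>.07)]
    if len(p)>5:print(n,'ykey',rect(p),p[:,2].max())
    p=W[red(f)&(np.linalg.norm(W[...,:2]-[.5695,-.1865],axis=-1)<.02)&(z>.1)&(z<.12)]
    if len(p)>5:print(n,'bow',rect(p),np.percentile(p[:,2],[50,99]))
s=sense();print(s['t'],s['eef_rot'],s['moment'],s['force'],s['gripper_width'])
E
```

```text
tool dx,dy mm [-1.5  -0.52] z 0.05343926003883516 rot [179.97  -0.2  -38.13] F [-3.7  1.7 11.2] M [0.41 0.92 0.53] q7 -97.26061609749692 w 0.1053666932308906
scene tab (array([538.4, 246.3]), array([32.5, 11.3]), 10.1) 0.20025009649246772 0.23451815475944904
rim (array([537.4, 245.5]), array([95.1, 73.3]), 6.9) [0.11804106 0.12542979 0.13049185]
scene bow (array([ 560.6, -176.5]), array([9.7, 2.9]), 54.8) [0.10481159 0.10799658]
side tab (array([537.5, 241.8]), array([31.3, 16.2]), 5.0) 0.1994620423525465 0.23389145814082957
rim (array([536. , 242.9]), array([92. , 78.9]), 8.6) [0.11751432 0.12449904 0.13071254]
side ykey (array([ 459.2, -372.8]), array([10. , 32.3]), 7.8) 0.08545997652338522
side bow (array([ 578.3, -197.1]), array([5.9, 3.5]), 57.6) [0.10439789 0.1093177 ]
wrist bow (array([ 569.4, -185.8]), array([10.2, 31.3]), 50.3) [0.10665597 0.10839088]
19.5333 [179.96882762  -0.1951423  -38.10279862] [0.49371339 0.97148703 0.41021771] [-3.10287712  2.47199605 12.20200408] 0.10442863801808695
```

```bash
python3 -c "
from workcell import *
print(job_done());s=sense();print(s['t'],s['eef_rot'],s['moment'],s['gripper_width'])"
```

```text
the job is handed in; nothing more can be done
None
the job is handed in; nothing more can be done
```

I hung the basket on the hook and let go. I then took the red key, pushed it fully into the lock and turned it clockwise to its stop. The job was handed in at about 19.5 s of the 64 s allowed, with the fingers still gripping the key; no verdict was reported.

**Last checks, just before handing in:**
- **Basket:** it hangs level and untouched, with the grip tab at 0.199–0.235 m height and within about 5 mm of the hook seat.
- **Red key:** the top of its bow is at 0.108–0.109 m, where 0.109 m means fully home. It is gripped about 9 mm wide and pressed down with about 12 N.
- **Cylinder:** the hand turned about 107° and the holding moment rose to 0.4–0.5 Nm, well above the return spring, so it is against the stop. I could not read the joint angle directly.
- **Yellow key:** it still stands in its slot.
- **Other objects:** I did not measure the bystanders again at the end.

**Did not match or failed:**
- **First grasp:** the fingers closed on nothing because the real fingertips were about 26 mm higher than the reported tool point. I measured this with the cameras and corrected for it; the basket had not moved.
- **Key angle:** the key ended about 109° from rest by camera, more than the roughly 97° expected from a quarter turn plus play. I put this down to some give at the stop and camera error.

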